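# Take the depth of a heater well with a stop-ring gauge

## Task

Find how deep the wide middle well of the block heater is: take the depth gauge out of its white holder, lower it straight into the well until its tip sits on the bottom, so that the block's top pushes the sliding ring up the rod, and keep it pressed there gently but definitely for two seconds. Then draw it out without shifting the ring and stand it back in its holder. Never lean hard on it, and leave the jar, the beaker and the blue box alone.

Things in the scene. Friction and masses are not known exactly. Their poses are not given: they have to be found in the camera images.
- gauge: The depth gauge: a 10 mm thick, round steel rod 130 mm long overall, standing upright, with a 3 mm long chamfer at its foot and a round aluminium grip with two black bands (18 mm thick) from 92 to 130 mm above the foot; 105 g or so (75 to 140 g). Origin at the centre of the foot (the tip), z along the rod towards the grip. Round, so its yaw does not matter. Grip it at this grip, about 111 mm above the tip.
- stop (a joint): The brass stop ring (26 mm thick, 12 mm high) that slides on the gauge's rod: how far it has been pushed up the rod, in m. At 0, where it starts, its underside is 30 mm above the tip; so underside to tip = 0.030 + this value. It can go up to 0.045. It sits by friction: it takes about 2.5 N to slide it and it stays where it is left (it also carries the gauge's weight, so a gauge let go early hangs on its ring).
- heater: Fixed dry-block heater: a white case 170 x 130 x 30 mm with an aluminium block 90 x 75 mm on it, block top 95 mm above the bench. Origin at the centre of its underside; x, y along its sides, z up. In the block one wide well in the middle and four narrow ones (6 mm wide, too narrow for the gauge) 29 mm in x and 24 mm in y from it.
- well_mouth (a point): Centre of the mouth of the wide middle well, level with the block's top. The well is a plain upright round blind hole, 12 mm wide with a small (1.5 mm) chamfer; it is somewhere between 41 and 59 mm deep, with a hard flat bottom. How deep is not known: it has to be felt. The bottom takes a push of up to 20 N; 4 to 12 N on the bottom, besides the ring's friction, is a good hold.
- holder: Fixed white plastic holder of the gauge, 70 x 70 x 30 mm. Origin at the centre of its underside, z up. In its middle is a round pocket 13 mm wide with a 3 mm chamfer and 24 mm deep, so the tip of the gauge standing in it is 6 mm above the bench.
- pocket_mouth (a point): Centre of the mouth of the holder's pocket, level with the holder's top, 30 mm above the bench.
- jar: Bystander: amber glass jar with an orange lid, 54 mm wide, 85 mm high. Origin at the centre of its underside.
- beaker: Bystander: clear plastic beaker, 66 mm wide, 80 mm high. Origin at the centre of its underside.
- tipbox: Bystander: blue open plastic box 90 x 60 x 40 mm. Origin at the centre of its underside.
Mind the look-alikes: they are no part of the job. Of the things like the gauge, leave any that is green, purple or turquoise; of the rest the larger one is meant.

How it is judged (in metres and radians):
On the way, in this order (a step that is already met when the one before it is completed fails the run):
1. the gauge's tip is pressed on the bottom of the wide well (the face of plug_c0) with 1.5 to 20 N for one second on end, the rod upright (contact force between gauge and plug_c0 between 1.5 and 20 N and horizontal distance between gauge and well_mouth below 0.004 m and angle between gauge's own z axis and vertical below 0.12 rad), for 1 s.
2. the gauge is drawn clear of the well (z of gauge in the frame of well_mouth above 0.003 m), for 0.1 s.
At the end, for the whole second after the job is handed in: The gauge stands upright (within 10 degrees) and at rest in its holder's pocket, tip within 4 mm of the pocket's floor, let go, and its ring stands off from the tip by the well's true depth (block top to the face of plug_c0, the well's bottom), within about 2 mm (horizontal distance between gauge and holder below 0.005 m and z of gauge in the frame of holder below 0.01 m and angle between gauge's own z axis and vertical below 0.17 rad and linear speed of gauge below 0.02 m/s and ((z of plug_c0 in the frame of heater between 0.033 and 0.034001 m and value of joint stop between 0.0265 and 0.0315 m) or (z of plug_c0 in the frame of heater between 0.034 and 0.035001 m and value of joint stop between 0.0255 and 0.0305 m) or (z of plug_c0 in the frame of heater between 0.035 and 0.036001 m and value of joint stop between 0.0245 and 0.0295 m) or (z of plug_c0 in the frame of heater between 0.036 and 0.037001 m and value of joint stop between 0.0235 and 0.0285 m) or (z of plug_c0 in the frame of heater between 0.037 and 0.038001 m and value of joint stop between 0.0225 and 0.0275 m) or (z of plug_c0 in the frame of heater between 0.038 and 0.039001 m and value of joint stop between 0.0215 and 0.0265 m) or (z of plug_c0 in the frame of heater between 0.039 and 0.040001 m and value of joint stop between 0.0205 and 0.0255 m) or (z of plug_c0 in the frame of heater between 0.04 and 0.041001 m and value of joint stop between 0.0195 and 0.0245 m) or (z of plug_c0 in the frame of heater between 0.041 and 0.042001 m and value of joint stop between 0.0185 and 0.0235 m) or (z of plug_c0 in the frame of heater between 0.042 and 0.043001 m and value of joint stop between 0.0175 and 0.0225 m) or (z of plug_c0 in the frame of heater between 0.043 and 0.044001 m and value of joint stop between 0.0165 and 0.0215 m) or (z of plug_c0 in the frame of heater between 0.044 and 0.045001 m and value of joint stop between 0.0155 and 0.0205 m) or (z of plug_c0 in the frame of heater between 0.045 and 0.046001 m and value of joint stop between 0.0145 and 0.0195 m) or (z of plug_c0 in the frame of heater between 0.046 and 0.047001 m and value of joint stop between 0.0135 and 0.0185 m) or (z of plug_c0 in the frame of heater between 0.047 and 0.048001 m and value of joint stop between 0.0125 and 0.0175 m) or (z of plug_c0 in the frame of heater between 0.048 and 0.049001 m and value of joint stop between 0.0115 and 0.0165 m) or (z of plug_c0 in the frame of heater between 0.049 and 0.050001 m and value of joint stop between 0.0105 and 0.0155 m) or (z of plug_c0 in the frame of heater between 0.05 and 0.051001 m and value of joint stop between 0.0095 and 0.0145 m) or (z of plug_c0 in the frame of heater between 0.051 and 0.052001 m and value of joint stop between 0.0085 and 0.0135 m))); the robot touches nothing.
It fails at once if the well's bottom is pushed with more than 25 N (contact force between gauge and plug_c0 above 25 N).
It fails at once if the gauge is pushed against the block with more than 25 N (contact force between gauge and heater above 25 N).
It fails at once if the jar is moved by more than 20 mm (distance of jar from where it was at the start of the episode above 0.02 m).
It fails at once if the beaker is moved by more than 20 mm (distance of beaker from where it was at the start of the episode above 0.02 m).
It fails at once if the tipbox is moved by more than 20 mm (distance of tipbox from where it was at the start of the episode above 0.02 m).
It also fails if it takes over 66 s, if anything falls off the work surface, if the arm or the gripper's body presses on something with over 40 N, if the wrist force passes 120 N, or if a joint passes its speed limit or range.

## Robot

A 7-joint arm with a two-finger parallel gripper is mounted at the origin on the work surface. World frame = base frame: x ahead of the robot, y to its left, z up, the work surface at z = 0. Lengths are in m, angles in degrees, forces in N, time in s.
With the tool pointing down it reaches from about 0.35 to 0.9 m from the base axis. Payload 8.1 kg.
Tool frame: the origin (TCP) lies at the very end of the fingers, on their centre line; the grasp point (between the pads) lies 19 mm behind it (bot.grip_depth is the z of the grasp point in the tool frame, in m); z points along the fingers, y is the line along which they close (so a half turn about z gives the same grasp; the last joint's range is limited). The gripper opens to 92 mm and grips with 3 to 60 N. Pads are 19 mm wide; open, the fingers measure 130 mm over their backs; the gripper's body (75 mm by 190 mm) begins 47 mm behind the grasp point.
Start: joints at [-78.415, 24.895, 1.432, 90.138, -0.665, 64.973, -4.303], TCP at [0.188, 0.596, 0.227] pointing down, gripper open.
Joint ranges: [-149.89, 149.89], [-25.12, 119.58], [-72.63, 75.52], [4.76, 147.25], [-75.54, 255.54], [6.69, 114.76], [-157.13, 157.13]. Speed limits (degrees/s): [127.2, 127.2, 172.46, 172.46, 180, 180, 180].

## Interface

Orientations are given as a 3x3 rotation matrix whose columns are the frame's x, y, z axes.
In Python, from rig import bot gives the robot as it stands. The module is installed in compiled form; this text tells all that it offers.
- The arm moves only by the tool servo_tool, never from a script. Its argument "series" is a list of rows, each a list of 6 numbers: the shift along the tool's x, y, z normalised to -1 to 1, where 1 is 250 mm, then the turn, a rotation vector about the tool's x, y, z normalised to -1 to 1, where 1 is 180 degrees. In form: [[tx, ty, tz, wx, wy, wz], ...]. A call has 1 to 10 rows; each row is the pose to reach, as a shift and turn from the pose commanded when the call began, along the tool's axes at that moment, turning the shorter way round; what a row does not reach only later rows make up. A row lasts 1/8 s, in which the tool goes at most 62.5 mm and 10.7 degrees, less where a joint would pass 70% of its speed; a pose out of reach is approached as far as the arm can. A call with a number of a shift or a turn outside -1 to 1 is refused whole. A call with a gripper value outside its range is refused whole. "grip" is the gripper command: -1 is shut, 1 is fully open, values between are in proportion, set as the call begins (left out, the last holds). The fingers move at their own pace and stop on an object; "squeeze" is the grip in N (left out, the last holds). Time passes only in rows, so rows that repeat a pose let the fingers close. It gives the time, the measured TCP pose, the force, the opening and the grip force at its end, in the units of the state.
- bot.get_obs(): the state, without advancing time (a new reading comes with each control period).
- bot.read_camera(name): name is "side" or "top"; returns the picture (400x640x3 uint8, red, green, blue); there is no depth.
- bot.calibration(name): a dict with "mtx" (3x3 intrinsics, pixels), "dist_coeffs" ([k1, k2, p1, p2, k3] as OpenCV has them; the pictures are not rectified), "R" (3x3) and "t" (3): a world point X has camera coordinates R X + t. Camera axes: x right, y down, z forward; pixel columns grow to the right and rows downward; lengths in m; the calibration is good to about 2 mm. A picture is of the moment at which its call begins. calibration takes no time and is no camera call.
- bot.close_job(): hands the job in; it is judged then, once.
The state is a dict: "time": time; "q": joint angles; "dq": joint speeds; "effort": joint torques, N m; "tool_pos": TCP position; "tool_rot": TCP orientation; "force": force on the tool from outside, world axes, zero at the start; "moment": the same for the moment, N m; "grip_width": finger opening in m; "finger_force": force on a finger pad.
Only numpy, scipy, OpenCV 4.12 (cv2) and the standard library are available. Lean on these libraries where they do the work, as an engineer would, in place of code of your own. Each camera call takes 0.05 s, during which the arm holds its last target. There are 200 camera calls.

## Working session

There is one attempt and no reset: what is moved stays moved. The work goes in short steps, Python scripts to look and compute and a tool call to move; the robot and the scene stay as the last step left them, time stands still between calls to the robot, and variables do not carry over. Pictures are saved under pics/ and viewed, at most 10 in all, crops included, and the job is handed in when it is done.

Besides the shell and the picture viewer there is one more tool, called after "Request:" as a command line: name --pt "numbers of a row" for each row, then --argument value for the rest. servo_tool: Moves the arm, as the interface text tells. Scaled input: -1 to 1 covers 250 mm each way for a shift and 180 degrees each way for a turn. Its arguments: {"type":"object","properties":{"series":{"type":"array"},"grip":{"type":"number"},"squeeze":{"type":"number"}},"required":["series"]}

```bash
mkdir -p pics; python3 - <<'E'
from rig import bot
import cv2,numpy as np
for n in("side","top"):
    im=bot.read_camera(n); cv2.imwrite(f"pics/{n}0.png",im[:,:,::-1])
    c=bot.calibration(n); print(n,np.round(c["mtx"],1).tolist(),c["dist_coeffs"],"C",np.round(-np.array(c["R"]).T@c["t"],3),np.round(c["R"],3).tolist())
o=bot.get_obs();print(o["tool_pos"],np.round(o["tool_rot"],3),o["force"],o["grip_width"],o["time"],bot.grip_depth)
E
```

```text
side [[481.0, 0.0, 323.7], [0.0, 481.0, 208.6], [0.0, 0.0, 1.0]] [-0.1348514  0.         0.         0.         0.       ] C [ 0.363 -0.772  0.751] [[0.984, -0.177, 0.024], [-0.09, -0.607, -0.79], [0.154, 0.775, -0.613]]
top [[465.4, 0.0, 315.6], [0.0, 465.4, 196.5], [0.0, 0.0, 1.0]] [-0.12711399  0.          0.          0.          0.        ] C [0.265 0.042 1.349] [[0.003, -1.0, 0.006], [-0.978, -0.004, -0.207], [0.207, -0.005, -0.978]]
[0.18748454 0.59575836 0.22604213] [[-0.954  0.3   -0.   ]
 [ 0.3    0.954 -0.001]
 [-0.    -0.001 -1.   ]] [-1.11012212  0.36414874 -0.71434099] 0.09161085968721454 0.1 -0.0188
```

View pics/side0.png

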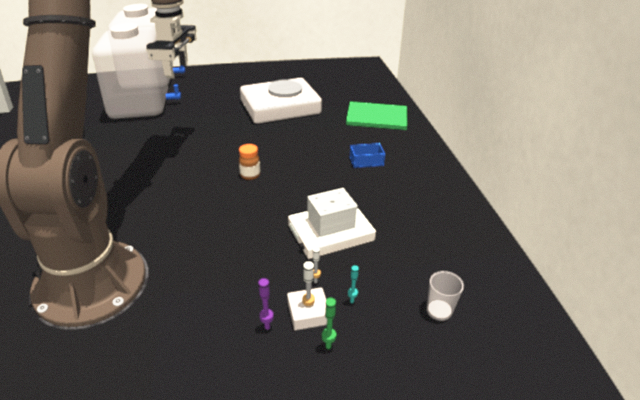

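View pics/top0.png

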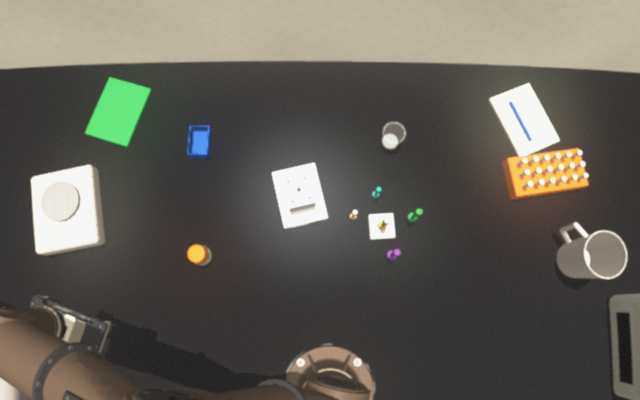

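The side view has five gauge-like things: purple (265,305), green (330,325), turquoise (353,285), a small silver one (316,265) and a larger silver one in the white holder (308,285). The last fits: it is silver, the larger of the two, and stands in the holder. In the top view the holder is at about (382,226), the small silver one at (353,214) and the block at about (299,190). I'll confirm in an enlarged crop.

```bash
python3 - <<'E'
import cv2,numpy as np
s=cv2.imread("pics/side0.png")[180:355,240:390];t=cv2.imread("pics/top0.png")[155:275,262:432]
a=cv2.resize(s,None,fx=3.2,fy=3.2,interpolation=cv2.INTER_CUBIC)[:560,:400+80]
b=cv2.resize(t,(320,226),interpolation=cv2.INTER_CUBIC)
b2=cv2.resize(cv2.imread("pics/top0.png")[155:240,265:335],(270,328),interpolation=cv2.INTER_CUBIC)
out=np.zeros((560,800,3),np.uint8);out[:a.shape[0],:480]=a;out[:226,480:]=b;out[230:558,480:750]=b2
cv2.imwrite("pics/crop1.png",out)
E
```

```text
(no output)
```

View pics/crop1.png

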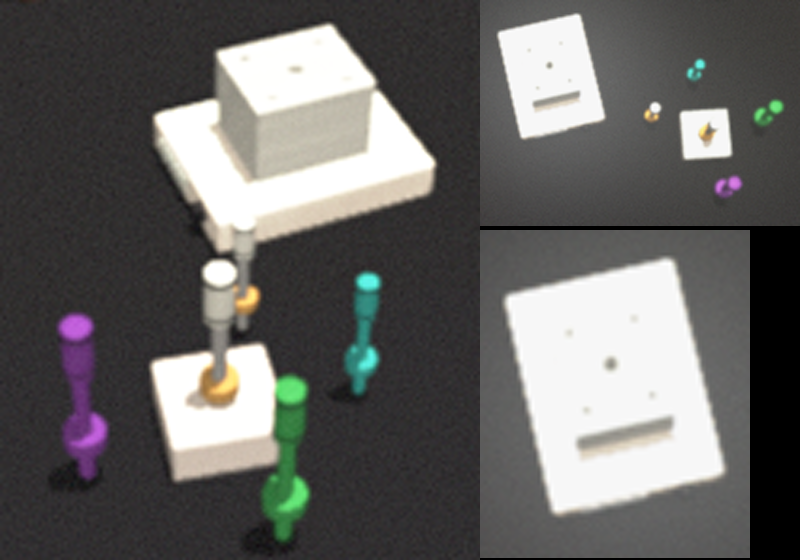

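```bash
cat > h.py <<'E'
from rig import bot
import cv2,numpy as np
def ray(n,p):
    c=bot.calibration(n);R=np.array(c["R"]);u=cv2.undistortPoints(np.array([[p]],float),np.array(c["mtx"]),np.array(c["dist_coeffs"]))[0,0]
    return -R.T@np.array(c["t"]).ravel(),R.T@np.array([u[0],u[1],1])
def plane(n,p,z):
    C,d=ray(n,p);return C+d*(z-C[2])/d[2]
def tri(ps,pt):
    (a,d),(b,e)=ray("side",ps),ray("top",pt)
    s,t=np.linalg.lstsq(np.c_[d,-e],b-a,rcond=None)[0]
    return (a+s*d+b+t*e)/2,np.linalg.norm(a+s*d-b-t*e)
def proj(n,X):
    c=bot.calibration(n);return cv2.projectPoints(np.array([X],float),cv2.Rodrigues(np.array(c["R"]))[0],np.array(c["t"]).reshape(3,1),np.array(c["mtx"]),np.array(c["dist_coeffs"]))[0].ravel()
def dark(im,x0,x1,y0,y1):
    g=cv2.cvtColor(im,cv2.COLOR_BGR2GRAY)[y0:y1,x0:x1].astype(float);w=np.clip(np.median(g)-25-g,0,None)
    yy,xx=np.mgrid[y0:y1,x0:x1];return (w*xx).sum()/w.sum(),(w*yy).sum()/w.sum(),int((w>0).sum())
E
python3 - <<'E'
from h import *
np.set_printoptions(precision=4,suppress=True)
S=cv2.imread("pics/side0.png");T=cv2.imread("pics/top0.png")
ws=dark(S,326,340,196,207);wt=dark(T,293,305,183,196)
print("well",ws,wt,plane("side",ws[:2],.095),plane("top",wt[:2],.095),tri(ws[:2],wt[:2]))
def quad(im,x0,x1,y0,y1):
    g=cv2.cvtColor(im[y0:y1,x0:x1],cv2.COLOR_BGR2GRAY);_,m=cv2.threshold(g,130,255,0)
    c=max(cv2.findContours(m,0,1)[0],key=cv2.contourArea);r=cv2.minAreaRect(c)
    return cv2.boxPoints(r)+[x0,y0]
q=quad(T,364,400,208,244);p=np.array([plane("top",x,.03) for x in q]);print("holder",q,p,p.mean(0),np.linalg.norm(np.diff(p,axis=0),axis=1))
q=quad(T,265,335,155,235);p=np.array([plane("top",x,.03) for x in q]);print("case",p,p.mean(0),np.linalg.norm(np.diff(p,axis=0),axis=1))
hs=cv2.cvtColor(S,cv2.COLOR_BGR2HSV);ht=cv2.cvtColor(T,cv2.COLOR_BGR2HSV)
def hue(h,lo,hi,x0,x1,y0,y1,off=.5):
    m=cv2.inRange(h,(lo,80,60),(hi,255,255))[y0:y1,x0:x1];y,x=np.nonzero(m);return (x.mean()+x0,y.mean()+y0,len(x))
r=hue(hs,8,30,298,315,290,312);rt=hue(ht,8,30,370,396,214,238);print("ring",r,rt,tri(r[:2],rt[:2]),plane("side",r[:2],.042),plane("top",rt[:2],.042))
# grip top, side view (308,266) at z=.136
print("griptop side",plane("side",(308.5,266),.136))
for n,lo,hi,px in(("green",45,75,(330,303)),("turq",80,98,(354,269)),("purple",125,160,(264,283))):
    print(n,plane("side",px,.12))
print("small",plane("side",(316,253),.1))
E
```

```text
well (np.float64(331.98130841121497), np.float64(201.18691588785046), 7) (np.float64(298.42377260981914), np.float64(189.21188630490957), 12) [0.5515 0.0812 0.095 ] [0.5499 0.0835 0.095 ] (array([0.5512, 0.0836, 0.0931]), np.float64(0.0016559712523739002))
holder [[367.3147 213.4061]
 [393.7513 211.5178]
 [395.6294 237.8122]
 [369.1929 239.7005]] [[ 0.4941 -0.1134  0.03  ]
 [ 0.4999 -0.1903  0.03  ]
 [ 0.4236 -0.1935  0.03  ]
 [ 0.4181 -0.1174  0.03  ]] [ 0.4589 -0.1537  0.03  ] [0.0771 0.0764 0.0762]
case [[ 0.618   0.1703  0.03  ]
 [ 0.6507  0.0363  0.03  ]
 [ 0.4768 -0.0029  0.03  ]
 [ 0.4457  0.1277  0.03  ]] [0.5478 0.0829 0.03  ] [0.1379 0.1783 0.1342]
ring (np.float64(308.125), np.float64(300.08653846153845), 104) (np.float64(381.57894736842104), np.float64(225.73684210526315), 38) (array([ 0.4591, -0.1527,  0.0378]), np.float64(0.0036851463128315504)) [ 0.4604 -0.1561  0.042 ] [ 0.4566 -0.1521  0.042 ]
griptop side [ 0.4605 -0.1575  0.136 ]
green [ 0.4857 -0.2363  0.12  ]
turq [ 0.545  -0.1623  0.12  ]
purple [ 0.3779 -0.1722  0.12  ]
small [ 0.4864 -0.0878  0.1   ]
```

```bash
cat >> h.py <<'E'
from scipy.spatial.transform import Rotation as Rn
def togo(xyz,yaw):
    "row to bring the tool there, pointing down, its y axis at yaw (deg)"
    o=bot.get_obs();R=np.array(o["tool_rot"]);y=np.radians(yaw)
    yv=np.array([np.cos(y),np.sin(y),0]);z=np.array([0,0,-1.]);D=np.c_[np.cross(yv,z),yv,z]
    s=R.T@(np.array(xyz)-o["tool_pos"])/.25;w=Rn.from_matrix(R.T@D).as_rotvec()/np.pi
    print("t",round(o["time"],2),"pos",np.round(o["tool_pos"],4),"F",np.round(o["force"],2),"w",round(o["grip_width"],4),"ff",o["finger_force"],"ROW",np.round(s,4).tolist(),np.round(w,4).tolist())
E
python3 -c "
from h import *
togo((.35,.4,.24),10)"
```

```text
t 0.1 pos [0.1875 0.5958 0.226 ] F [-1.11  0.36 -0.71] w 0.0916 ff 0.0 ROW [-0.8551, -0.5519, -0.055] [-0.0004, 0.0003, 0.3474]
```

Request:
servo_tool --pt "-0.21 -0.14 -0.015 0 0 0.06" --pt "-0.42 -0.28 -0.03 0 0 0.11" --pt "-0.64 -0.42 -0.045 0 0 0.16" --pt "-0.855 -0.55 -0.055 0 0 0.22" --pt "-0.855 -0.55 -0.055 0 0 0.28" --pt "-0.855 -0.55 -0.055 0 0 0.347" --pt "-0.855 -0.55 -0.055 0 0 0.347" --grip 0.1 --squeeze 25

```text
time: 0.98
tool_pos: [0.3501, 0.4007, 0.2402]
tool_rot: [[-0.175, 0.985, -0.0], [0.985, 0.175, -0.0], [-0.0, -0.0, -1.0]]
force: [0.5, 0.2, -0.9]
grip_width: 0.0507
finger_force: 0.0
```

```bash
python3 -c "
from h import *
togo((.43,.16,.24),-38)"
```

```text
t 0.97 pos [0.3501 0.4007 0.2402] F [ 0.46  0.17 -0.91] w 0.0507 ff 0.0 ROW [-1.0037, 0.1467, 0.0013] [-0.0, 0.0002, 0.267]
```

Request:
servo_tool --pt "-0.24 0.035 0 0 0 0.05" --pt "-0.48 0.07 0 0 0 0.1" --pt "-0.72 0.105 0 0 0 0.15" --pt "-0.96 0.14 0 0 0 0.2" --pt "-1 0.147 0 0 0 0.25" --pt "-1 0.147 0 0 0 0.267" --pt "-1 0.147 0 0 0 0.267"

```text
time: 1.85
tool_pos: [0.43, 0.1612, 0.2404]
tool_rot: [[0.613, 0.79, -0.0], [0.79, -0.613, -0.0], [-0.0, -0.0, -1.0]]
force: [-0.8, -0.1, 1.2]
grip_width: 0.0503
finger_force: 0.0
```

```bash
python3 -c "
from h import *
togo((.45,-.0,.24),-38);togo((.459,-.1545,.24),-38)"
```

```text
t 1.85 pos [0.43   0.1612 0.2404] F [-0.79 -0.08  1.22] w 0.0503 ff 0.0 ROW [-0.4607, 0.4584, 0.0016] [-0.0, 0.0001, 0.0013]
t 1.85 pos [0.43   0.1612 0.2404] F [-0.79 -0.08  1.22] w 0.0503 ff 0.0 ROW [-0.9271, 0.8654, 0.0017] [-0.0, 0.0001, 0.0013]
```

Request:
servo_tool --pt "-0.16 0.15 0 0 0 0" --pt "-0.32 0.3 0 0 0 0" --pt "-0.48 0.45 0 0 0 0" --pt "-0.64 0.6 0 0 0 0" --pt "-0.8 0.75 0 0 0 0" --pt "-0.927 0.865 0 0 0 0.001" --pt "-0.927 0.865 0.3 0 0 0.001" --pt "-0.927 0.865 0.3 0 0 0.001"

```text
time: 2.85
tool_pos: [0.4557, -0.1538, 0.1628]
tool_rot: [[0.616, 0.788, -0.006], [0.788, -0.616, 0.001], [-0.003, -0.005, -1.0]]
force: [-0.1, -0.8, 0.3]
grip_width: 0.0506
finger_force: 0.0
```

```bash
python3 - <<'E'
from h import *
togo((.459,-.1545,.098),-38)
s=bot.read_camera("side")[:,:,::-1];t=bot.read_camera("top")[:,:,::-1]
cv2.imwrite("pics/s1.png",s);cv2.imwrite("pics/t1.png",t)
a=cv2.resize(s[180:340,240:390],None,fx=3,fy=3,interpolation=2);b=cv2.resize(t[150:270,320:430],None,fx=3,fy=3,interpolation=2)
o=np.zeros((480,800,3),np.uint8);o[:,:450]=a;o[:360,450:780]=b;cv2.imwrite("pics/c2.png",o)
E
```

```text
t 2.85 pos [ 0.4557 -0.1538  0.1628] F [-0.05 -0.81  0.26] w 0.0506 ff 0.0 ROW [0.0068, 0.0136, 0.2593] [-0.0017, 0.001, -0.0001]
```

View pics/c2.png

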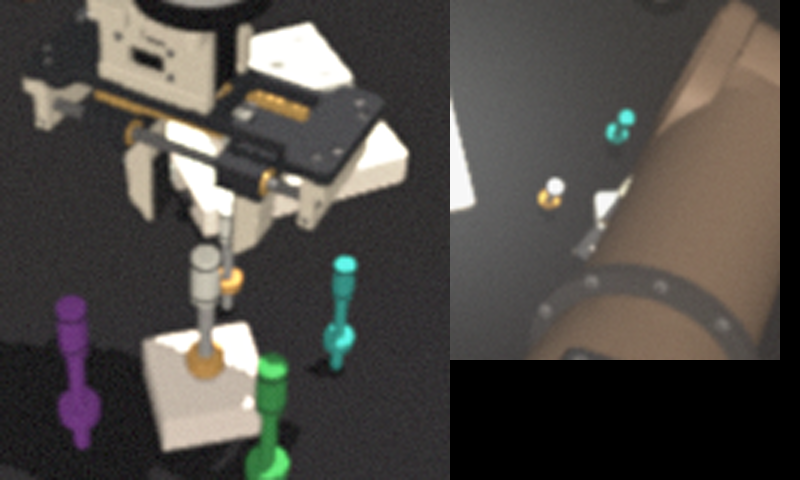

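Between the spread fingers, mid at about (192,230) in the crop, the larger gauge's top shows at (205,250). The decoys are clear of the fingers. I'm descending.

Request:
servo_tool --pt "0 0 0.06 0 0 0" --pt "0 0 0.12 0 0 0" --pt "0 0 0.18 0 0 0" --pt "0 0 0.23 0 0 0" --pt "0 0 0.267 0 0 0" --pt "0 0 0.267 0 0 0" --pt "0 0 0.267 0 0 0"

```text
time: 3.82
tool_pos: [0.4581, -0.1548, 0.099]
tool_rot: [[0.618, 0.786, 0.0], [0.786, -0.618, -0.0], [0.0, 0.0, -1.0]]
force: [-0.2, 0.3, -0.1]
grip_width: 0.0504
finger_force: 0.0
```

```bash
python3 - <<'E'
from h import *
togo((.459,-.1545,.098),-38)
s=bot.read_camera("side")[:,:,::-1]
cv2.imwrite("pics/c3.png",cv2.resize(s[200:330,250:380],None,fx=4,fy=4,interpolation=2))
E
```

```text
t 3.83 pos [ 0.4581 -0.1548  0.099 ] F [-0.17  0.34 -0.1 ] w 0.0504 ff 0.0 ROW [0.0032, 0.002, 0.0038] [0.0001, -0.0, -0.001]
```

View pics/c3.png

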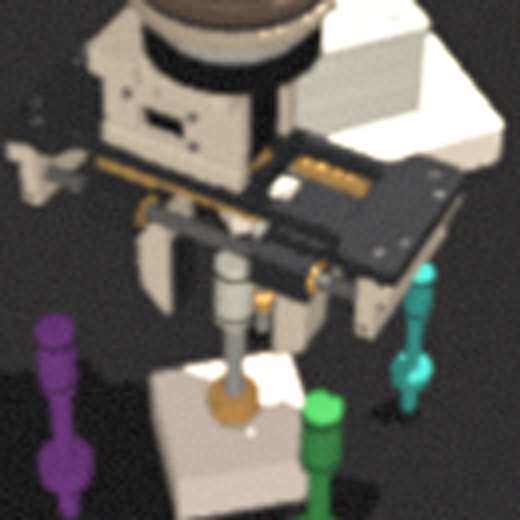

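The grip is between the fingers, at crop (232,285), so I close gently.

Request:
servo_tool --pt "0.003 0.002 0 0 0 0" --pt "0.003 0.002 0 0 0 0" --pt "0.003 0.002 0 0 0 0" --pt "0.003 0.002 0 0 0 0" --pt "0.003 0.002 0 0 0 0" --pt "0.003 0.002 0 0 0 0" --pt "0.003 0.002 0 0 0 0" --grip -1 --squeeze 10

```text
time: 4.75
tool_pos: [0.4588, -0.1543, 0.0987]
tool_rot: [[0.618, 0.786, 0.0], [0.786, -0.618, 0.0], [0.0, -0.0, -1.0]]
force: [-0.5, 0.9, 1.0]
grip_width: 0.0182
finger_force: 10.0
```

```bash
python3 - <<'E'
from h import *
togo((.459,-.1545,.098),-38);print(bot.get_obs()["moment"])
E
```

```text
t 4.75 pos [ 0.4588 -0.1543  0.0987] F [-0.49  0.85  1.03] w 0.0182 ff 9.993936270475388 ROW [-0.0001, 0.0012, 0.003] [-0.0, -0.0, -0.0009]
[-0.02851497  0.16278766  0.00126397]
```

Request:
servo_tool --pt "0 0 0 0 0 0" --pt "0 0 0 0 0 0" --pt "0 0 -0.03 0 0 0" --pt "0 0 -0.06 0 0 0" --pt "0 0 -0.09 0 0 0" --pt "0 0 -0.13 0 0 0" --pt "0 0 -0.25 0 0 0" --pt "0 0 -0.4 0 0 0" --pt "0 0 -0.48 0 0 0" --pt "0 0 -0.48 0 0 0" --squeeze 25

```text
time: 6.0
tool_pos: [0.4597, -0.1546, 0.2203]
tool_rot: [[0.618, 0.786, 0.003], [0.786, -0.618, 0.0], [0.002, 0.003, -1.0]]
force: [0.3, -0.6, -1.6]
grip_width: 0.0176
finger_force: 25.0
```

```bash
python3 - <<'E'
from h import *
togo((.505,-.035,.218),-38);togo((.5505,.0828,.218),-38)
s=bot.read_camera("side")[:,:,::-1];cv2.imwrite("pics/s4.png",s);print(proj("side",(.459,-.1545,.127)),proj("side",(.459,-.1545,.238)))
t=bot.read_camera("top")[:,:,::-1];cv2.imwrite("pics/t4.png",t)
cv2.imwrite("pics/c4.png",cv2.resize(s[160:320,230:390],None,fx=3.5,fy=3.5,interpolation=2))
E
```

```text
t 6.0 pos [ 0.4597 -0.1546  0.2203] F [ 0.33 -0.65 -1.58] w 0.0176 ff 24.990637600421906 ROW [0.488, -0.153, 0.0097] [0.0008, -0.0007, -0.0009]
t 6.0 pos [ 0.4597 -0.1546  0.2203] F [ 0.33 -0.65 -1.58] w 0.0176 ff 24.990637600421906 ROW [0.971, -0.3009, 0.0104] [0.0008, -0.0007, -0.0009]
[307.38860321 268.450506  ] [307.5539507  221.43640475]
```

View pics/c4.png

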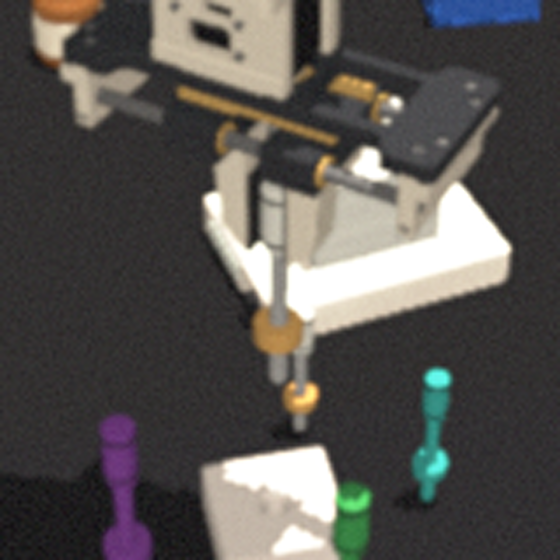

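Gauge held upright: tip at crop (277,381), full frame (309,269), against a predicted (307.4,268.5). Its ring is in the start position. Moving over the well.

Request:
servo_tool --pt "0.1 -0.03 -0.02 0 0 0" --pt "0.25 -0.08 -0.02 0 0 0" --pt "0.42 -0.13 -0.02 0 0 0" --pt "0.59 -0.18 -0.02 0 0 0" --pt "0.76 -0.235 -0.02 0 0 0" --pt "0.88 -0.273 0 0 0 0" --pt "0.971 -0.301 0.03 0 0 0" --pt "0.971 -0.301 0.05 0 0 0" --pt "0.971 -0.301 0.065 0 0 0" --pt "0.971 -0.301 0.065 0 0 0"

```text
time: 7.35
tool_pos: [0.5492, 0.0815, 0.2022]
tool_rot: [[0.62, 0.785, -0.001], [0.785, -0.62, -0.0], [-0.001, -0.0, -1.0]]
force: [-0.3, -0.3, -0.2]
grip_width: 0.0172
finger_force: 25.0
```

```bash
python3 - <<'E'
from h import *
togo((.5505,.0828,.2),-38)
p=np.array(bot.get_obs()["tool_pos"]);p[2]-=.0927
s=bot.read_camera("side")[:,:,::-1];cv2.imwrite("pics/s5.png",s);print(p,proj("side",p),proj("top",p),proj("side",(.5505,.0828,.095)))
t=bot.read_camera("top")[:,:,::-1];cv2.imwrite("pics/t5.png",t)
o=np.zeros((480,800,3),np.uint8);o[:480,:420]=cv2.resize(s[160:240,300:370],None,fx=6,fy=6,interpolation=2);o[:360,424:784]=cv2.resize(t[160:220,270:330],None,fx=6,fy=6,interpolation=2)
cv2.imwrite("pics/c5.png",o)
E
```

```text
t 7.35 pos [0.5492 0.0815 0.2022] F [-0.34 -0.25 -0.21] w 0.0172 ff 24.99062418937683 ROW [0.0073, 0.001, 0.009] [-0.0001, 0.0002, -0.0016]
[0.54916483 0.08152875 0.10954714] [331.16235594 196.04191896] [298.98809204 188.29681478] [331.42031988 200.81882428]
```

View pics/c5.png

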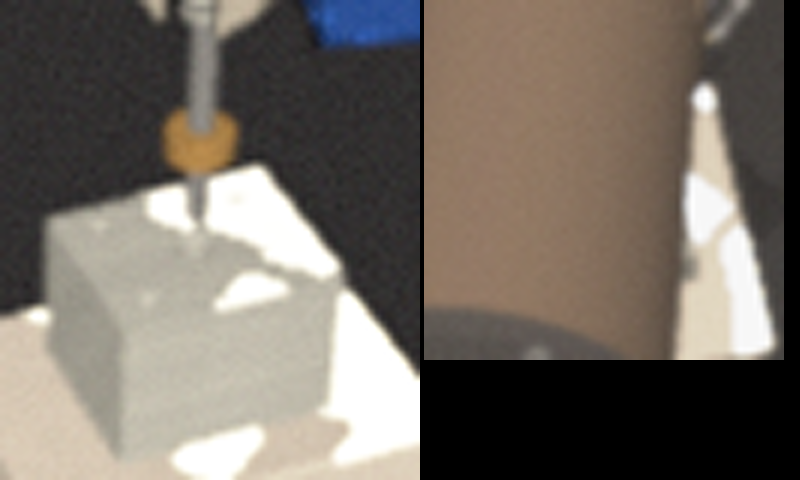

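In the crop the tip is at (198,225), just above the well mouth's spot at (192,240). The offset from prediction matches the one seen at the holder, so I nudge +1.5 mm in y and lower carefully.

Request:
servo_tool --pt "0.0055 -0.003 0 0 0 0" --pt "0.0055 -0.003 0.015 0 0 0" --pt "0.0055 -0.003 0.03 0 0 0" --pt "0.0055 -0.003 0.045 0 0 0" --pt "0.0055 -0.003 0.055 0 0 0" --pt "0.0055 -0.003 0.06 0 0 0" --pt "0.0055 -0.003 0.065 0 0 0" --pt "0.0055 -0.003 0.068 0 0 0" --pt "0.0055 -0.003 0.068 0 0 0"

```text
time: 8.57
tool_pos: [0.5499, 0.0845, 0.1855]
tool_rot: [[0.618, 0.786, 0.0], [0.786, -0.618, -0.0], [0.0, 0.0, -1.0]]
force: [-0.5, 0.2, -0.2]
grip_width: 0.0175
finger_force: 25.0
```

```bash
python3 - <<'E'
from h import *
togo((.5495,.083,.18),-38);print(bot.get_obs()["moment"])
E
```

```text
t 8.57 pos [0.5499 0.0845 0.1855] F [-0.48  0.22 -0.22] w 0.0175 ff 24.990555346012115 ROW [-0.0057, 0.0025, 0.022] [0.0, -0.0, -0.001]
[-0.16035028  0.15224948  0.01261118]
```

Request:
servo_tool --pt "-0.003 0.0015 0 0 0 0" --pt "-0.003 0.0015 0.005 0 0 0" --pt "-0.003 0.0015 0.01 0 0 0" --pt "-0.003 0.0015 0.015 0 0 0" --pt "-0.003 0.0015 0.015 0 0 0"

```text
time: 9.2
tool_pos: [0.5496, 0.0838, 0.1816]
tool_rot: [[0.618, 0.786, -0.0], [0.786, -0.618, -0.0], [-0.0, -0.0, -1.0]]
force: [-0.5, -0.1, -1.3]
grip_width: 0.0172
finger_force: 25.0
```

```bash
python3 - <<'E'
from h import *
togo((.5495,.083,.18),-38);print(bot.get_obs()["moment"])
s=bot.read_camera("side")[:,:,::-1];cv2.imwrite("pics/c6.png",cv2.resize(s[160:240,300:370],None,fx=6,fy=6,interpolation=2))
E
```

```text
t 9.2 pos [0.5496 0.0838 0.1816] F [-0.51 -0.14 -1.31] w 0.0172 ff 24.99064564704895 ROW [-0.0027, 0.0014, 0.0064] [-0.0, 0.0, -0.0009]
[-0.14260562  0.07777843  0.03411484]
```

View pics/c6.png

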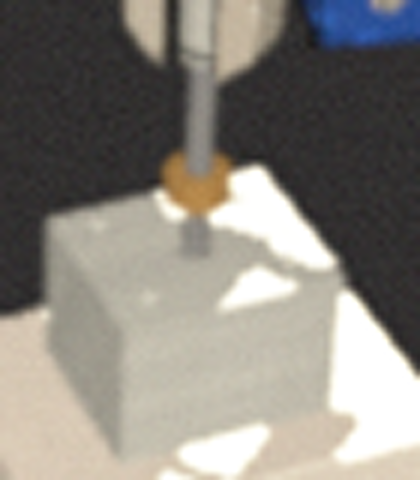

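The rod has entered the well: crop (195,252) is the block-top crossing, and about 24 mm of rod shows below the ring. I carry on down to just before the ring touches.

Request:
servo_tool --pt "0 0 0.012 0 0 0" --pt "0 0 0.024 0 0 0" --pt "0 0 0.036 0 0 0" --pt "0 0 0.048 0 0 0" --pt "0 0 0.06 0 0 0" --pt "0 0 0.072 0 0 0" --pt "0 0 0.078 0 0 0" --pt "0 0 0.078 0 0 0"

```text
time: 10.25
tool_pos: [0.5497, 0.0838, 0.1621]
tool_rot: [[0.618, 0.786, -0.0], [0.786, -0.618, -0.0], [-0.0, -0.0, -1.0]]
force: [1.1, 0.6, -1.1]
grip_width: 0.0174
finger_force: 25.0
```

```bash
python3 - <<'E'
from h import *
togo((.5495,.083,.18),-38);print(bot.get_obs()["moment"])
E
```

```text
t 10.25 pos [0.5497 0.0838 0.1621] F [ 1.06  0.56 -1.14] w 0.0174 ff 24.99059557914734 ROW [-0.0028, 0.0013, -0.0714] [-0.0, 0.0, -0.0009]
[-0.13274025  0.11125511 -0.02347836]
```

Request:
servo_tool --pt "0 0 0.008 0 0 0" --pt "0 0 0.016 0 0 0" --pt "0 0 0.024 0 0 0" --pt "0 0 0.032 0 0 0" --pt "0 0 0.04 0 0 0" --pt "0 0 0.044 0 0 0" --pt "0 0 0.044 0 0 0"

```text
time: 11.12
tool_pos: [0.5497, 0.0838, 0.1511]
tool_rot: [[0.618, 0.786, -0.0], [0.786, -0.618, -0.0], [-0.0, -0.0, -1.0]]
force: [-0.4, -0.2, -0.3]
grip_width: 0.0177
finger_force: 25.0
```

Request:
servo_tool --pt "0 0 0.004 0 0 0" --pt "0 0 0.008 0 0 0" --pt "0 0 0.008 0 0 0"

```text
time: 11.5
tool_pos: [0.5497, 0.0837, 0.1491]
tool_rot: [[0.618, 0.786, -0.0], [0.786, -0.618, -0.0], [-0.0, 0.0, -1.0]]
force: [-0.7, 0.8, 0.2]
grip_width: 0.0176
finger_force: 25.0
```

Request:
servo_tool --pt "0 0 0.004 0 0 0" --pt "0 0 0.008 0 0 0" --pt "0 0 0.008 0 0 0"

```text
time: 11.88
tool_pos: [0.5497, 0.0838, 0.1471]
tool_rot: [[0.618, 0.786, -0.0], [0.786, -0.618, -0.0], [-0.0, 0.0, -1.0]]
force: [-0.2, 0.4, 0.4]
grip_width: 0.0173
finger_force: 25.0
```

Request:
servo_tool --pt "0 0 0.004 0 0 0" --pt "0 0 0.008 0 0 0" --pt "0 0 0.008 0 0 0"

```text
time: 12.25
tool_pos: [0.5497, 0.0838, 0.1451]
tool_rot: [[0.618, 0.786, -0.0], [0.786, -0.618, -0.0], [-0.0, 0.0, -1.0]]
force: [1.9, -0.2, 0.2]
grip_width: 0.0173
finger_force: 25.0
```

Request:
servo_tool --pt "0 0 0.003 0 0 0" --pt "0 0 0.006 0 0 0" --pt "0 0 0.006 0 0 0"

```text
time: 12.62
tool_pos: [0.5497, 0.0837, 0.1437]
tool_rot: [[0.618, 0.786, 0.0], [0.786, -0.618, 0.0], [0.0, 0.0, -1.0]]
force: [0.2, 0.6, 0.7]
grip_width: 0.0176
finger_force: 25.0
```

Request:
servo_tool --pt "0 0 0.003 0 0 0" --pt "0 0 0.006 0 0 0" --pt "0 0 0.006 0 0 0"

```text
time: 13.0
tool_pos: [0.5497, 0.0838, 0.1421]
tool_rot: [[0.618, 0.786, -0.0], [0.786, -0.618, -0.0], [-0.0, -0.0, -1.0]]
force: [-0.7, -0.0, 0.5]
grip_width: 0.0172
finger_force: 25.0
```

Request:
servo_tool --pt "0 0 0.003 0 0 0" --pt "0 0 0.006 0 0 0" --pt "0 0 0.006 0 0 0"

```text
time: 13.38
tool_pos: [0.5497, 0.0838, 0.1406]
tool_rot: [[0.618, 0.786, -0.0], [0.786, -0.618, -0.0], [-0.0, -0.0, -1.0]]
force: [-0.5, -0.1, 0.9]
grip_width: 0.0174
finger_force: 25.0
```

Request:
servo_tool --pt "0 0 0.003 0 0 0" --pt "0 0 0.006 0 0 0" --pt "0 0 0.006 0 0 0"

```text
time: 13.75
tool_pos: [0.5497, 0.0838, 0.1391]
tool_rot: [[0.618, 0.786, -0.0], [0.786, -0.618, 0.0], [-0.0, -0.0, -1.0]]
force: [-0.1, -0.4, 0.3]
grip_width: 0.0175
finger_force: 25.0
```

Request:
servo_tool --pt "0 0 0.003 0 0 0" --pt "0 0 0.006 0 0 0" --pt "0 0 0.006 0 0 0"

```text
time: 14.12
tool_pos: [0.5497, 0.0838, 0.1376]
tool_rot: [[0.618, 0.786, -0.0], [0.786, -0.618, -0.0], [-0.0, -0.0, -1.0]]
force: [0.4, 0.4, 0.7]
grip_width: 0.0172
finger_force: 25.0
```

Request:
servo_tool --pt "0 0 0.003 0 0 0" --pt "0 0 0.006 0 0 0" --pt "0 0 0.006 0 0 0"

```text
time: 14.5
tool_pos: [0.5502, 0.0837, 0.1373]
tool_rot: [[0.618, 0.786, 0.001], [0.786, -0.618, 0.001], [0.001, 0.0, -1.0]]
force: [-4.3, -0.6, 13.6]
grip_width: 0.0175
finger_force: 25.0
```

Bottom felt at TCP z of about 0.1374, around 13 N. I ease off slightly and hold for over two seconds.

Request:
servo_tool --pt "0 0 -0.0012 0 0 0" --pt "0 0 -0.0012 0 0 0" --pt "0 0 -0.0012 0 0 0" --pt "0 0 -0.0012 0 0 0"

```text
time: 15.0
tool_pos: [0.5501, 0.0837, 0.1374]
tool_rot: [[0.618, 0.786, 0.001], [0.786, -0.618, 0.001], [0.001, 0.0, -1.0]]
force: [-2.8, -0.3, 11.0]
grip_width: 0.0174
finger_force: 25.0
```

Request:
servo_tool --pt "0 0 0 0 0 0" --pt "0 0 0 0 0 0" --pt "0 0 0 0 0 0" --pt "0 0 0 0 0 0" --pt "0 0 0 0 0 0" --pt "0 0 0 0 0 0" --pt "0 0 0 0 0 0" --pt "0 0 0 0 0 0" --pt "0 0 0 0 0 0" --pt "0 0 0 0 0 0"

```text
time: 16.25
tool_pos: [0.5501, 0.0837, 0.1373]
tool_rot: [[0.618, 0.786, 0.001], [0.786, -0.618, 0.001], [0.001, 0.0, -1.0]]
force: [-2.8, 0.3, 10.7]
grip_width: 0.0176
finger_force: 25.0
```

Request:
servo_tool --pt "0 0 0 0 0 0" --pt "0 0 0 0 0 0" --pt "0 0 0 0 0 0" --pt "0 0 0 0 0 0" --pt "0 0 0 0 0 0" --pt "0 0 0 0 0 0" --pt "0 0 0 0 0 0" --pt "0 0 0 0 0 0" --pt "0 0 0 0 0 0" --pt "0 0 0 0 0 0"

```text
time: 17.5
tool_pos: [0.5501, 0.0837, 0.1374]
tool_rot: [[0.618, 0.786, 0.001], [0.786, -0.618, 0.001], [0.001, 0.0, -1.0]]
force: [-2.3, -0.4, 11.1]
grip_width: 0.0171
finger_force: 25.0
```

Request:
servo_tool --pt "0 0 -0.01 0 0 0" --pt "0 0 -0.03 0 0 0" --pt "0 0 -0.05 0 0 0" --pt "0 0 -0.08 0 0 0" --pt "0 0 -0.11 0 0 0" --pt "0 0 -0.14 0 0 0" --pt "0 0 -0.17 0 0 0" --pt "0 0 -0.2 0 0 0" --pt "0 0 -0.23 0 0 0" --pt "0 0 -0.26 0 0 0"

```text
time: 18.75
tool_pos: [0.5497, 0.0838, 0.2021]
tool_rot: [[0.618, 0.786, 0.0], [0.786, -0.618, 0.0], [0.0, 0.0, -1.0]]
force: [0.5, 0.8, -0.1]
grip_width: 0.0176
finger_force: 25.0
```

Request:
servo_tool --pt "0 0 -0.03 0 0 0" --pt "0 0 -0.06 0 0 0" --pt "0 0 -0.06 0 0 0" --pt "0 0 -0.06 0 0 0"

```text
time: 19.25
tool_pos: [0.5496, 0.0838, 0.2164]
tool_rot: [[0.618, 0.786, -0.0], [0.786, -0.618, 0.0], [-0.0, -0.0, -1.0]]
force: [0.9, -0.7, -0.1]
grip_width: 0.0178
finger_force: 25.0
```

```bash
python3 - <<'E'
from h import *
togo((.4588,-.1543,.218),-38);
p=np.array(bot.get_obs()["tool_pos"]);p[2]-=.0927
s=bot.read_camera("side")[:,:,::-1];cv2.imwrite("pics/s7.png",s);print(proj("side",p),proj("side",p+[0,0,.05]))
cv2.imwrite("pics/c7.png",cv2.resize(s[140:240,290:390],None,fx=6,fy=6,interpolation=2))
E
```

```text
t 19.25 pos [0.5496 0.0838 0.2164] F [ 0.9  -0.74 -0.07] w 0.0178 ff 24.990280866622925 ROW [-0.9732, 0.3031, -0.0065] [-0.0001, 0.0, -0.0009]
[331.35924794 190.35567028] [332.12634176 171.68688838]
```

View pics/c7.png

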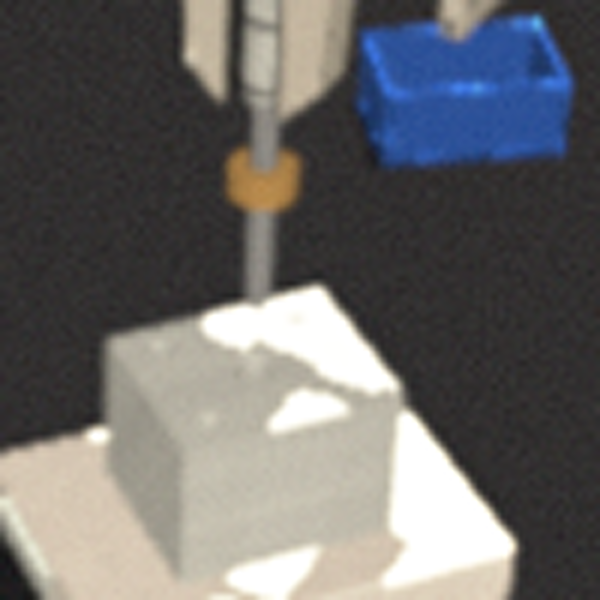

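The gauge is out with its ring pushed up, underside at about crop row 213 and tip at (259,303). The tip matches prediction, so there was no slip in the grip. Returning to the holder.

Request:
servo_tool --pt "-0.1 0.031 -0.02 0 0 0" --pt "-0.22 0.069 -0.02 0 0 0" --pt "-0.36 0.112 -0.02 0 0 0" --pt "-0.5 0.156 -0.02 0 0 0" --pt "-0.64 0.199 -0.02 0 0 0" --pt "-0.78 0.243 -0.02 0 0 0" --pt "-0.9 0.28 -0.02 0 0 0" --pt "-0.973 0.303 0 0 0 0" --pt "-0.973 0.303 0 0 0 0" --pt "-0.973 0.303 0 0 0 0"

```text
time: 20.55
tool_pos: [0.4589, -0.1539, 0.2166]
tool_rot: [[0.618, 0.786, -0.0], [0.786, -0.618, 0.0], [0.0, -0.0, -1.0]]
force: [0.4, 0.6, -1.3]
grip_width: 0.0174
finger_force: 25.0
```

```bash
python3 - <<'E'
from h import *
togo((.4588,-.1543,.128),-38)
E
```

```text
t 20.55 pos [ 0.4589 -0.1539  0.2166] F [ 0.44  0.63 -1.28] w 0.0174 ff 24.990756511688232 ROW [-0.0014, 0.0007, 0.3543] [-0.0001, -0.0001, -0.001]
```

Request:
servo_tool --pt "-0.001 0.0007 0.06 0 0 0" --pt "-0.001 0.0007 0.14 0 0 0" --pt "-0.001 0.0007 0.22 0 0 0" --pt "-0.001 0.0007 0.3 0 0 0" --pt "-0.001 0.0007 0.34 0 0 0" --pt "-0.001 0.0007 0.36 0 0 0" --pt "-0.001 0.0007 0.375 0 0 0" --pt "-0.001 0.0007 0.39 0 0 0" --pt "-0.001 0.0007 0.4 0 0 0" --pt "-0.001 0.0007 0.4 0 0 0"

```text
time: 21.8
tool_pos: [0.4589, -0.1546, 0.1165]
tool_rot: [[0.618, 0.786, 0.0], [0.786, -0.618, 0.0], [0.0, -0.0, -1.0]]
force: [-0.1, -1.5, -1.4]
grip_width: 0.0174
finger_force: 25.0
```

Request:
servo_tool --pt "0 0 0.012 0 0 0" --pt "0 0 0.024 0 0 0" --pt "0 0 0.036 0 0 0" --pt "0 0 0.048 0 0 0" --pt "0 0 0.056 0 0 0" --pt "0 0 0.06 0 0 0" --pt "0 0 0.06 0 0 0"

```text
time: 22.68
tool_pos: [0.4589, -0.1546, 0.1015]
tool_rot: [[0.618, 0.786, -0.0], [0.786, -0.618, -0.0], [-0.0, -0.0, -1.0]]
force: [-0.9, -0.8, -1.6]
grip_width: 0.0179
finger_force: 25.0
```

In the pocket without resistance. Lowering the last 2.5 mm to the floor.

Request:
servo_tool --pt "0 0 0.004 0 0 0" --pt "0 0 0.007 0 0 0" --pt "0 0 0.009 0 0 0" --pt "0 0 0.01 0 0 0" --pt "0 0 0.01 0 0 0"

```text
time: 23.3
tool_pos: [0.4589, -0.1546, 0.099]
tool_rot: [[0.618, 0.786, 0.0], [0.786, -0.618, 0.0], [0.0, 0.0, -1.0]]
force: [-0.6, 0.1, -0.6]
grip_width: 0.0178
finger_force: 25.0
```

Request:
servo_tool --pt "0 0 0.002 0 0 0" --pt "0 0 0.002 0 0 0"

```text
time: 23.55
tool_pos: [0.4591, -0.1547, 0.0987]
tool_rot: [[0.618, 0.786, 0.0], [0.786, -0.618, 0.0], [0.0, 0.0, -1.0]]
force: [-1.1, -0.5, 3.2]
grip_width: 0.0172
finger_force: 25.0
```

The floor is felt (+3 N). I release to a limited opening, then go up.

Request:
servo_tool --pt "0 0 0 0 0 0" --pt "0 0 0 0 0 0" --pt "0 0 0 0 0 0" --pt "0 0 0 0 0 0" --pt "0 0 0 0 0 0" --pt "0 0 0 0 0 0" --pt "0 0 0 0 0 0" --grip 0.1

```text
time: 24.42
tool_pos: [0.4589, -0.1546, 0.0985]
tool_rot: [[0.618, 0.786, -0.0], [0.786, -0.618, 0.0], [0.0, -0.0, -1.0]]
force: [0.1, 0.0, -0.7]
grip_width: 0.0505
finger_force: 0.0
```

Request:
servo_tool --pt "0 0 -0.04 0 0 0" --pt "0 0 -0.1 0 0 0" --pt "0 0 -0.2 0 0 0" --pt "0 0 -0.35 0 0 0" --pt "0 0 -0.5 0 0 0" --pt "0 0 -0.6 0 0 0" --pt "0 0 -0.6 0 0 0" --pt "0 0 -0.6 0 0 0"

```text
time: 25.42
tool_pos: [0.4586, -0.1544, 0.2485]
tool_rot: [[0.618, 0.786, 0.0], [0.786, -0.618, 0.0], [0.0, -0.0, -1.0]]
force: [0.3, -0.0, 0.1]
grip_width: 0.0504
finger_force: 0.0
```

```bash
python3 - <<'E'
from h import *
togo((.4588,-.1543,.128),-38)
s=bot.read_camera("side")[:,:,::-1];cv2.imwrite("pics/c8.png",cv2.resize(s[190:330,240:380],None,fx=4,fy=4,interpolation=2))
E
```

```text
t 25.43 pos [ 0.4586 -0.1544  0.2485] F [ 0.3  -0.03  0.12] w 0.0504 ff 0.0 ROW [0.0006, 0.0003, 0.482] [-0.0001, -0.0001, -0.0009]
```

View pics/c8.png

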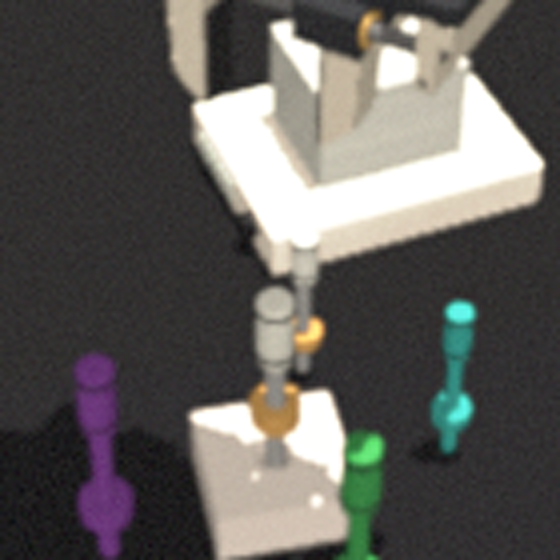

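The gauge stands upright in the holder at crop (275,465), let go, with the ring raised at (275,408). The decoys are untouched. Handing in.

```bash
python3 -c "
from rig import bot
print(bot.close_job())"
```

```text
the job is handed in; nothing more can be done
None
```

The job is handed in but gave no verdict: I measured the well at about 50 mm deep, held the gauge on the bottom at about 11 N for over two seconds, and stood it back in its holder, let go, with the ring still up.

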